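# Extend the telescoping griddle brush and hold it ready

## Robot

A 6-joint arm with a two-finger parallel gripper is mounted at the origin on the work surface. World frame = base frame: x ahead of the robot, y to its left, z up, the work surface at z = 0. Lengths are in m, angles in degrees, forces in N, time in s.
With the tool pointing down it reaches from about 0.3 to 0.85 m from the base axis. Payload 4.2 kg.
Tool frame: the origin (TCP) lies midway between the tips of the shut fingers; the grasp point (between the pads) lies 19 mm behind it; z points along the fingers, y is the line along which they close (so a half turn about z gives the same grasp; the last joint's range is limited). The gripper opens to 91 mm and grips with 3 to 60 N. Pads are 32 mm wide; open, the fingers measure 118 mm over their backs; the gripper's body (76 mm by 178 mm) begins 60 mm behind the grasp point.
Start: joints at [71.161, 18.312, 89.639, -0, 72.044, -1.146], TCP at [0.175, 0.548, 0.214] pointing down, gripper open.
Joint ranges: [-177.97, 177.97], [-48.28, 115.42], [12.27, 149.76], [-77.06, 257.06], [2.81, 150.46], [-146.56, 146.56]. Speed limits (degrees/s): [147.25, 147.25, 180, 180, 180, 180].

## Interface

Orientations are given as a 3x3 rotation matrix whose columns are the frame's x, y, z axes.
In Python, from bench import arm, eoat, capture, camera_model, monitor gives the robot as it stands. Calls block until the motion is done:
- arm.goto(position, orientation): joint-space move of the TCP to a pose.
- arm.line_to(position, rot=None, speed=0.15): straight line of the TCP; rot=None keeps the orientation; speed is the mean speed in m/s.
- arm.move_j(angles): joint-space move.
- eoat.open_jaws() and eoat.close_gripper(effort=None): open the fingers fully, or close them until they stop; effort is the grip in N (None keeps the last).
- arm.hold(seconds).
- arm.inverse_kinematics(position, orientation): joint angles nearest the present ones, or None.
- capture(name): name is "side" or "top" or "wrist"; returns the picture (420x560x3 uint8, red, green, blue); there is no depth.
- camera_model(name): a dict with "intrinsics" (3x3 intrinsics, pixels), "R" (3x3) and "t" (3): a world point X has camera coordinates R X + t; the wrist camera has in their place "tool_from_camera" (4x4, takes a point from camera to tool coordinates, whose origin is the TCP and whose axes are the flange's). Camera axes: x right, y down, z forward; pixel columns grow to the right and rows downward; lengths in m; the calibration is good to about 2 mm. The wrist camera is an equidistant fisheye: a pixel r from the principal point sees the ray r / f radians off the axis. A picture is of the moment at which its call begins: read the wrist's pose just before it. camera_model takes no time and is no camera call.
A pose or a line that the arm cannot do raises arm.MotionError and nothing moves.
- arm.job_done(): hands the job in; it is judged then, once.
Readings, each from a call of its own:
- monitor.current_time(): time.
- monitor.current_q(): joint angles.
- monitor.current_dq(): joint speeds.
- monitor.current_joint_torque(): joint torques, N m.
- monitor.current_tcp_pos(): TCP position.
- monitor.current_eef_rot(): TCP orientation.
- monitor.current_ft_force(): force on the tool from outside, world axes, zero at the start.
- monitor.current_wrist_torque(): the same for the moment, N m.
- monitor.current_gripper_width(): opening from 0.0 (shut) to 1.0 (fully open).
- monitor.current_finger_force(): force on a finger pad.
Only numpy, scipy, OpenCV 4.12 (cv2) and the standard library are available. Lean on these libraries where they do the work, as an engineer would, in place of code of your own. Each camera call takes 0.05 s, during which the arm holds its last target. There are 200 camera calls.

## Task

The griddle needs a scrub right to its back edge: with the brush's head drawn up against the notched plate of the spoon rest, press the orange button on the handle and pull the handle straight back past the first stop to the second, full-length stop, then let the button snap out so that the brush is locked. Take it by a plain part of the handle, lift it up out of the notch and finish while holding it roughly level and still, extended, locked and a good hand's breadth (about 10 cm) above the worktop. Leave the whisk, the lidded bowl and the tortilla press as they are.

Things in the scene. Friction and masses are not known exactly. Their poses are not given: they have to be found in the camera images.
- brush: black handle of the griddle brush (loose, 0.32 kg in all): bar 205 long, 28 wide, 36 mm high, flat vertical sides, lying level on the worktop. Origin on its underside below the button's middle; +x along the handle to the head, +z up; handle from x = -135 to +70 mm. Button on the -y side: a grasp there across the handle presses it with one pad. Fully out, it balances at x = +30 to +55 mm
- brush_rod (a joint): how far the 11 mm rod is drawn out of the handle's front end (m): 0 at the start, 0.055 first stop, 0.110 second stop, which is also the end of its travel. Friction 3 N. Locked at a stop (2 mm play) while the button is out; a button let go between stops catches at the next stop
- brush_button (a joint): orange telescope button, 24 long, 16 mm high, on the handle's -y side (m): 0 out (locked), standing 4.5 mm proud; 0.0045 flush; 0.005 at its end. The rod is free from 0.0035 on. Spring 2 N at first, 5 N at the end; it snaps back out when let go at a stop
- button_face (a point): middle of the button's outer face, 18 mm above the handle's underside
- brush_grip (a point): middle of the handle's plain grip zone before the button (20 to 65 mm ahead of the button's middle): 43 mm ahead of it towards the head, 18 mm above the underside. Behind the button the handle is plain from 20 to 125 mm
- brush_head (a point): on the brush's axis, 18 mm above the handle's underside, at the middle of the head's block. Head 60 wide, 70 long with its ferrule, 30 mm high; its face towards the handle is 41 mm behind this point, and at brush x = +120 mm when the rod is in
- spoon_rest: fixed steel double spoon rest: pan 124 x 204 mm, rim 12 mm; along its front an upright plate 48 mm high, 4 mm thick, with two notches 16 mm wide, open at the top, at y = +47 and -47 mm. Origin: centre of the underside; +x from plate to pan; the plate's pan side at x = -56 mm. The brush's rod lies in one notch, its head in the pan 4 to 30 mm off the plate; pulled back, the head stops at the plate
- whisk: grey flat whisk with silicone tips, 290 mm long, in the other notch, parallel to the brush and 94 mm beside it; origin on its underside, +x to its tips; handle 22 wide, 24 mm high from x = -95 to +55 mm. Bystander
- bowl: empty white porcelain bowl, 150 mm across, 68 mm high, origin at the centre of its underside. Bystander
- glass_lid: glass lid on the bowl, 158 mm across, with a steel knob, 36 mm high, origin at the centre of its underside. Bystander
- tortilla_press: wooden tortilla press, about 180 x 180 mm, 76 mm high with its lever, which juts out 35 mm towards its -x; origin at the centre of its underside. Bystander
- notch_left (a point): middle of the notch at y = +47 mm of the spoon rest, in the plate, 18 mm above the worktop. Brush and whisk lie in the two notches, either way about. The rod leaves its notch when the brush is lifted 40 mm or more
- notch_right (a point): middle of the notch at y = -47 mm of the spoon rest, in the plate, 18 mm above the worktop
Not all that is in view belongs to the job. Leave any green, pink or purple look-alike of the spoon_rest alone.

How it is judged (in metres and radians):
On the way, in this order (a step that is already met when the one before it is completed fails the run):
1. the telescope button is pressed in (value of joint brush_button above 0.0035 m), for 0.1 s.
2. the brush is drawn out to the second stop and the button has snapped out again (locked) (value of joint brush_rod above 0.106 m and value of joint brush_button below 0.0015 m), for 0.2 s.
At the end, for the whole second after the job is handed in: rod out more than 106 mm, button less than 1.5 mm in; brush held by the fingers (over 2 N) alone: underside over 60 mm and head's axis over 70 mm above the worktop, clear of the spoon rest, within 0.35 rad of level, slower than 30 mm/s (all of step 2 and height (world z) of brush above 0.06 m and height (world z) of brush_head above 0.07 m and angle between brush's own z axis and vertical below 0.35 rad and linear speed of brush below 0.03 m/s and contact force between the fingers and brush above 2 N and contact force between brush and spoon_rest below 0.3 N); the arm keeps its last pose, push and grip.
It fails at once if the whisk is shifted more than 20 mm (distance of whisk from where it was at the start of the episode above 0.02 m).
It fails at once if the bowl or its lid is shifted more than 20 mm (distance of any of bowl, glass_lid from where it was at the start of the episode above 0.02 m).
It fails at once if the tortilla press is shifted more than 20 mm (distance of tortilla_press from where it was at the start of the episode above 0.02 m).
It also fails if it takes over 48 s, if anything falls off the work surface, if the arm or the gripper's body presses on something with over 40 N, if the wrist force passes 120 N, or if a joint passes its speed limit or range.

## Working session

There is one attempt and no reset: what is moved stays moved. The work goes in short steps, each a Python script; the robot and the scene stay as the last script left them, time stands still between calls to the robot, and variables do not carry over. Pictures are saved under pics/ and viewed, at most 10 in all, crops included, and the job is handed in when it is done.

```bash
ls; mkdir -p pics
python3 - <<'E'
from bench import arm,eoat,capture,camera_model,monitor
import cv2,numpy as np
for n in ("top","side","wrist"):
    im=capture(n); cv2.imwrite(f"pics/{n}0.png",im[:,:,::-1])
    m=camera_model(n); print(n,{k:np.round(v,4).tolist() if not isinstance(v,str) else v for k,v in m.items()})
print(monitor.current_time(),monitor.current_eef_rot(),monitor.current_gripper_width())
E
```

```text
pics
top {'intrinsics': [[391.7683, 0.0, 284.8889], [0.0, 391.7683, 208.9131], [0.0, 0.0, 1.0]], 'R': [[-0.0126, -0.9999, -0.0117], [-0.9984, 0.0132, -0.0558], [0.0559, 0.011, -0.9984]], 't': [-0.0878, 0.5397, 1.0306]}
side {'intrinsics': [[428.0745, 0.0, 279.1526], [0.0, 428.0745, 210.6346], [0.0, 0.0, 1.0]], 'R': [[0.998, -0.0615, -0.0156], [-0.0437, -0.4884, -0.8715], [0.0459, 0.8705, -0.4901]], 't': [-0.5525, 0.0512, 1.1806]}
wrist {'intrinsics': [[325.1923, 0.0, 281.241], [0.0, 325.1923, 211.6043], [0.0, 0.0, 1.0]], 'tool_from_camera': [[-0.0003, -0.9699, -0.2435, 0.069], [1.0, -0.0004, 0.0001, 0.0005], [-0.0001, -0.2435, 0.9699, -0.1709], [0.0, 0.0, 0.0, 1.0]]}
0.15 [[-9.52709824e-01  3.03881247e-01 -4.23347729e-04]
 [ 3.03881541e-01  9.52709020e-01 -1.23814609e-03]
 [ 2.70778203e-05 -1.30824151e-03 -9.99999144e-01]] 1.001584528862171
```

View pics/top0.png

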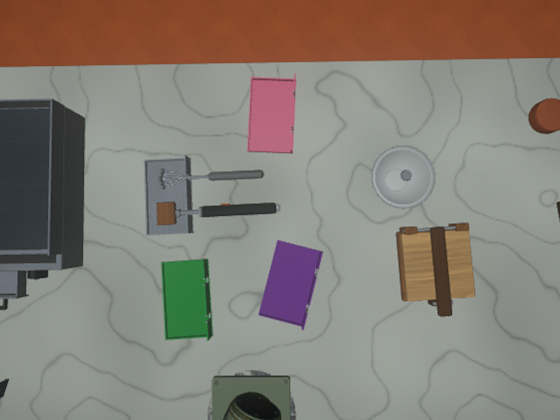

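View pics/side0.png

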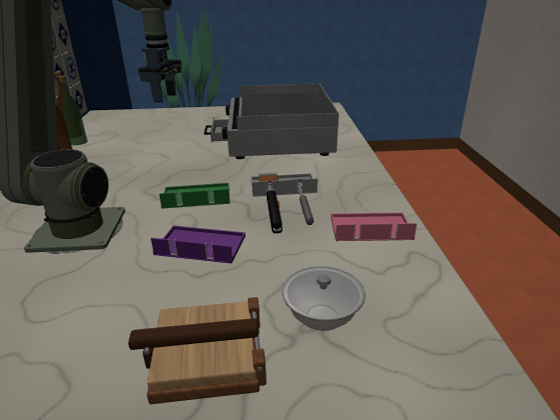

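The top view shows the brush with its head at (166,213) and its handle from (201,211) to (278,208). The orange button is at (225,206) on the far (+x) side, and the whisk is about 35 px beyond. The side view agrees: head at (268,177), handle back end at (277,227). So the head points to world +y. I'll triangulate roughly from these two views, then look closer with the wrist camera.

```bash
cat > h.py <<'E'
from bench import arm,eoat,capture,camera_model,monitor
import cv2,numpy as np
def ray(n,px,pose=None):
    m=camera_model(n) if isinstance(n,str) else n
    K=np.array(m["intrinsics"]); u=(np.array(px,float)-K[:2,2])/K[0,0]
    if pose is None:
        R=np.array(m["R"]);t=np.array(m["t"]); d=R.T@np.r_[u,1]; return -R.T@t,d/np.linalg.norm(d)
    p,Rt=pose; T=np.array(m["tool_from_camera"]); th=np.linalg.norm(u)
    d=np.r_[u/max(th,1e-9)*np.sin(th),np.cos(th)]
    return p+Rt@T[:3,3], Rt@T[:3,:3]@d
def tri(rays):
    A=sum(np.eye(3)-np.outer(d,d) for c,d in rays); b=sum((np.eye(3)-np.outer(d,d))@c for c,d in rays)
    X=np.linalg.solve(A,b); return X,max(np.linalg.norm(np.cross(X-c,d)) for c,d in rays)
def atz(r,z): c,d=r; return c+d*(z-c[2])/d[2]
def pose(): return np.array(monitor.current_tcp_pos()),np.array(monitor.current_eef_rot())
def Rtool(ax,sgn):  # tool x along sgn*brush axis, z down
    x=sgn*np.array([ax[0],ax[1],0])/np.hypot(*ax[:2]); z=np.array([0,0,-1.]); return np.column_stack([x,np.cross(z,x),z])
def snap(n): 
    P=pose(); im=capture("wrist"); cv2.imwrite(f"pics/{n}.png",im[:,:,::-1]); np.savez(f"pics/{n}.npz",p=P[0],R=P[1]); return im
E
python3 - <<'E'
from h import *
for n,a,b in (("head",(166,213),(268,177)),("back",(278,208),(277,228)),("front",(201,211),(271,191))):
    X,e=tri([ray("top",a),ray("side",b)]); print(n,X.round(3),round(e,4),atz(ray("top",a),.03).round(3))
f,b,bt=[atz(ray("top",p),.036) for p in ((201,211),(278,208),(225,207))]
ax=(f-b)/np.linalg.norm(f-b); print(ax,np.linalg.norm(f-b),bt)
for s in (1,-1):
    R=Rtool(ax,s); print(s,[np.round(q,1) if (q:=arm.inverse_kinematics(bt*[1,1,0]+[0,0,z],R)) is not None else None for z in (.25,.008)], R.round(2).tolist())
E
```

```text
head [0.531 0.217 0.035] 0.0004 [0.531 0.219 0.03 ]
back [ 0.542 -0.077  0.022] 0.0014 [ 0.54  -0.077  0.03 ]
front [0.536 0.126 0.029] 0.001 [0.535 0.126 0.03 ]
[-0.02575294  0.99966834  0.        ] 0.2018425600203002 [0.54446161 0.06177425 0.036     ]
1 [array([ 5.3, 14.7, 89.6, -0. , 75.7,  3.8]), array([  5.3,  28. , 108.3,  -0. ,  43.7,   3.8])] [[-0.03, 1.0, 0.0], [1.0, 0.03, 0.0], [0.0, 0.0, -1.0]]
-1 [None, None] [[0.03, -1.0, 0.0], [-1.0, -0.03, 0.0], [-0.0, -0.0, -1.0]]
```

Run:
```python
from h import *
R=Rtool(np.array([-.0258,.9997,0]),1)
arm.goto([.539,.06,.20],R); arm.hold(.2); a=snap("w1")
arm.line_to([.539,-.02,.20],speed=.2); arm.hold(.2); b=snap("w2")
print(monitor.current_time())
```

```text
3.3833
```

View pics/w1.png

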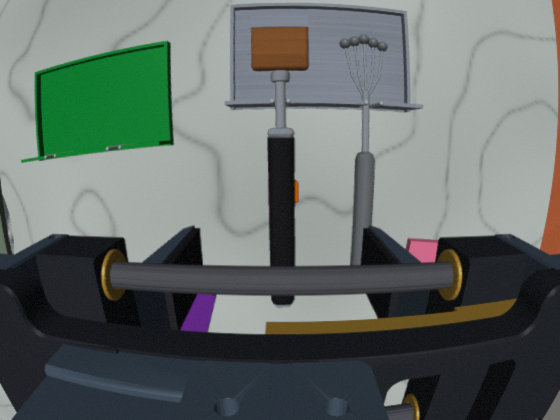

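View pics/w2.png

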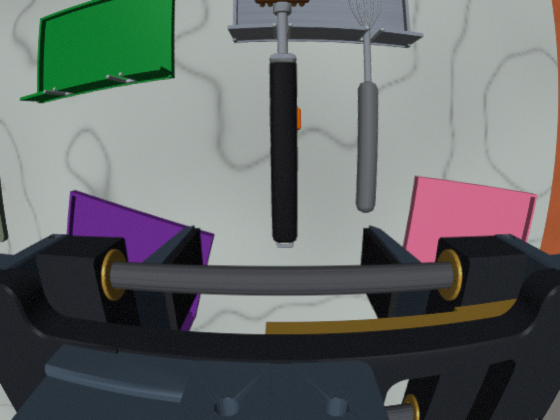

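w1 shows the handle front end at (281,133), the button at (296,191), the head at (280,48), the plate near row 104 and the whisk at x≈364. In w2 the button is at (298,118) and the handle runs from (283,58) to (285,240). Next I'll measure these to subpixel from both views.

Run:
```python
from h import *
def load(n):
    d=np.load(f"pics/{n}.npz"); return cv2.imread(f"pics/{n}.png")[:,:,::-1].astype(int),(d["p"],d["R"])
res={}
for n,rows in (("w1",range(145,228,6)),("w2",range(70,230,8))):
    im,P=load(n); r,g,b=im[...,0],im[...,1],im[...,2]
    o=(r>180)&(g>50)&(g<120)&(b<50); o[:, :285]=0;o[:,310:]=0;o[:60]=0
    ys,xs=np.nonzero(o); print(n,"button px",xs.mean(),ys.mean(),xs.min(),xs.max(),ys.min(),ys.max(),len(xs))
    dark=(im.max(2)<60)
    top=[]
    L=[];Rr=[]
    for v in rows:
        c=np.nonzero(dark[v,255:312])[0]+255
        L.append(atz(ray("wrist",(c.min()-.5,v),P),.036));Rr.append(atz(ray("wrist",(c.max()+.5,v),P),.036))
    L=np.array(L);Rr=np.array(Rr)
    w=np.median(Rr[:,0]-L[:,0]); mid=(L+Rr)/2
    k=np.polyfit(mid[:,1],mid[:,0],1); print(" width@36",w,"slope",k, "L",np.polyfit(L[:,1],L[:,0],1),"R",np.polyfit(Rr[:,1],Rr[:,0],1))
    col=np.nonzero(dark[40:260,278:290].mean(1)>.8)[0]+40; print(" rows",col.min(),col.max())
    res[n]=(P,(xs.mean(),ys.mean()),(283 if n=="w2" else 281,col.min()))
for i,nm in ((1,"button"),(2,"front")):
    X,e=tri([ray("wrist",res[n][i],res[n][0]) for n in res]); print(nm,X.round(4),round(e,4))
for nm,p1,p2 in (("plateL",(228,104),(231,36)),("plateR",(420,106),(420,38)),("neck",(281,71),(284,4)),("whiskfront",(365,154),(368,84))):
    X,e=tri([ray("wrist",p1,res["w1"][0]),ray("wrist",p2,res["w2"][0])]); print(nm,X.round(4),round(e,4))
P=res["w2"][0];print("back",atz(ray("wrist",(285,240),P),.036)); print("headface",atz(ray("wrist",(280,71),res["w1"][0]),.03))
```

```text
w1 button px 296.0 191.0 296 296 182 200 19
 width@36 0.026458242240612218 slope [-0.03934212  0.54072046] L [-0.04248252  0.52774297] R [-0.03619701  0.55369542]
 rows 69 259
w2 button px 298.2962962962963 116.85185185185185 298 299 108 126 27
 width@36 0.026456393546718304 slope [-0.03717857  0.54076265] L [-0.03895311  0.52754056] R [-0.03540395  0.55398343]
 rows 62 241
button [0.5542 0.0664 0.0257] 0.0001
front [ 0.5279  0.7714 -2.9229] 0.0091
plateL [0.4772 0.16   0.0085] 0.0004
plateR [0.6884 0.1679 0.0291] 0.0002
neck [0.5352 0.1961 0.0186] 0.0006
whiskfront [0.6314 0.109  0.0129] 0.0001
back [ 0.54389129 -0.0655908   0.036     ]
headface [0.53365456 0.1939322  0.03      ]
```

The measurements agree:
- The axis is x = 0.5407 − 0.038·y.
- The button is at y ≈ 0.067, with its top edge at z ≈ 0.026, where it should be 26 mm.
- The handle's back end at y = −0.066 gives an origin at y ≈ 0.069.

Next I'll grasp across the button and pull straight back, watching the force.

```bash
cat >> h.py <<'E'
ax=np.array([-.038,.99928,0]); Rg=Rtool(ax,1); B=np.array([.5407-.038*.0675,.0675,0])
E
python3 - <<'E'
from h import *
arm.goto(B+[0,0,.09],Rg); arm.line_to(B+[0,0,.005],speed=.1)
print(monitor.current_tcp_pos(),monitor.current_ft_force())
eoat.close_gripper(25); arm.hold(.3)
print("w",monitor.current_gripper_width()*91,"f",monitor.current_finger_force(),monitor.current_ft_force())
f0=np.array(monitor.current_ft_force())
for d in (.01,.02,.04,.06,.08,.1,.11,.12,.125,.13,.135,.14,.145,.15):
    arm.line_to(B-ax*d+[0,0,.005],speed=.06)
    f=np.array(monitor.current_ft_force()); print(d,f.round(1),round(monitor.current_gripper_width()*91,1))
    if (f-f0)[1]>12: break
print(monitor.current_time(),monitor.current_tcp_pos()); snap("w3")
cv2.imwrite("pics/s3.png",cv2.resize(capture("side")[150:260,200:360],(800,550),interpolation=cv2.INTER_CUBIC)[:,:,::-1])
E
```

```text
[0.53878139 0.06744982 0.00564879] [0.45862917 0.04736731 0.72100514]
w 27.783176634628393 f 24.984667897224426 [-4.93349018 -0.38509023  5.67241963]
0.01 [ 0.8 -3.1  0.7] 27.7
0.02 [ 1.  -2.9  1. ] 27.6
0.04 [0.1 0.6 1.2] 27.5
0.06 [0.5 0.2 0.9] 27.8
0.08 [1.5 0.3 0.6] 27.7
0.1 [1.  0.6 0.9] 27.9
0.11 [ 1.7 -0.4  0.7] 28.0
0.12 [1.2 1.  1.6] 27.5
0.125 [1.3 2.8 2.3] 27.5
0.13 [1.3 3.3 2.2] 28.0
0.135 [ 0.3 11.   3.4] 27.6
0.14 [ 1.8 24.3  4.9] 27.6
10.4833 [ 0.54286384 -0.06697414  0.00490432]
```

View pics/w3.png

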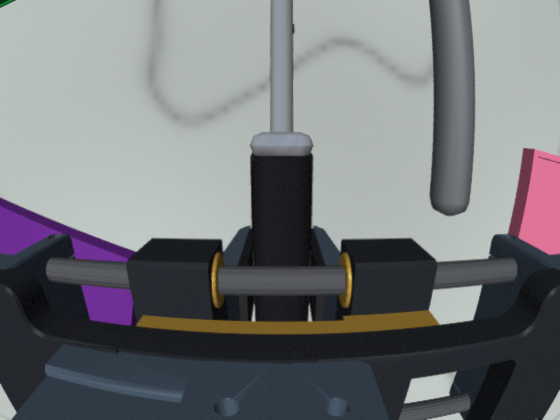

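The rod is drawn out far, and the pull force rose to 24 N after about 134 mm of travel (24 mm gap + 110 mm), so this is the end stop. I'll release and look.

Run:
```python
from h import *
eoat.open_jaws(); arm.hold(.4)
p=np.array(monitor.current_tcp_pos()); print(p)
arm.line_to(p*[1,1,0]+[0,0,.12],speed=.2); arm.line_to(B-ax*.155+[0,0,.20],speed=.2); arm.hold(.2); snap("w4"); print(monitor.current_time())
```

```text
[ 0.54345545 -0.07237714  0.00497991]
13.5667
```

View pics/w4.png

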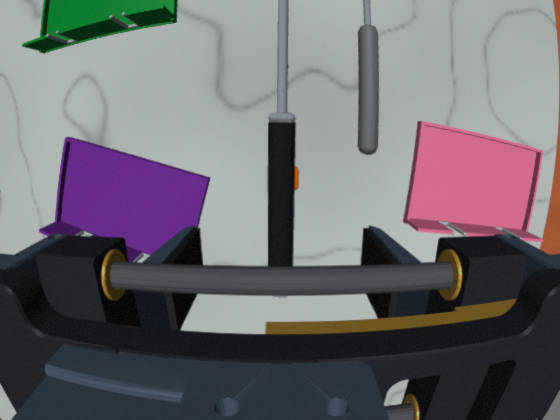

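w4 shows the button standing proud again at (296,178), the handle front at (282,118) and the long rod drawn out. I'll check the extension numerically: the button from w4, the head from the top camera.

Run:
```python
from h import *
d=np.load("pics/w4.npz"); P=(d["p"],d["R"]); im=cv2.imread("pics/w4.png")[:,:,::-1].astype(int)
r,g,b=im[...,0],im[...,1],im[...,2]
o=(r>150)&(g>40)&(g<130)&(b<60);o[:,:285]=0;o[:,310:]=0;o[:60]=0
ys,xs=np.nonzero(o); bt=atz(ray("wrist",(xs.mean(),ys.mean()),P),.024); print("button",xs.min(),xs.max(),bt)
dark=im.max(2)<60; m=[]
for v in range(130,225,6):
    c=np.nonzero(dark[v,255:312])[0]+255; m.append((atz(ray("wrist",(c.min()-.5,v),P),.036)+atz(ray("wrist",(c.max()+.5,v),P),.036))/2)
m=np.array(m); print("axis",np.polyfit(m[:,1],m[:,0],1)); print("front",atz(ray("wrist",(282,116),P),.036))
c0=cv2.imread("pics/top0.png")[:,:,::-1]; c1=capture("top"); cv2.imwrite("pics/top4.png",c1[:,:,::-1])
def head(c):
    c=c.astype(int); q=(c[...,0]>90)&(c[...,0]-c[...,2]>50)&(c[...,1]<c[...,0]*.7); q[:190]=0;q[235:]=0;q[:,:145]=0;q[:,195:]=0
    y,x=np.nonzero(q); return atz(ray("top",(x.mean(),y.mean())),.03),len(x)
print("head before/after",head(c0),head(c1))
```

```text
button 295 297 [ 0.55691016 -0.06640873  0.024     ]
axis [-0.0200283   0.53947723]
front [ 0.53948314 -0.00189001  0.036     ]
head before/after (array([0.51798113, 0.22680093, 0.03      ]), 9) (array([0.51939919, 0.20680736, 0.03      ]), 11)
```

Run:
```python
from h import *
for n in ("top0","top4"):
    c=cv2.imread(f"pics/{n}.png")[:,:,::-1].astype(int); q=(c[...,0]-c[...,2]>35); q[:190]=0;q[235:]=0;q[:,:145]=0;q[:,200:]=0
    y,x=np.nonzero(q); print(n,len(x),x.min(),x.max(),y.min(),y.max(),atz(ray("top",(x.mean(),y.mean())),.03), "handle-side edge",atz(ray("top",(x.max()+.5,y.mean())),.03))
```

```text
top0 360 157 174 202 224 [0.53087575 0.22073462 0.03      ] handle-side edge [0.53055392 0.19615203 0.03      ]
top4 371 165 182 202 223 [0.53218945 0.19837036 0.03      ] handle-side edge [0.53188316 0.17500732 0.03      ]
```

The head moved 22 mm and the handle 133 mm, so the extension is about 111 mm, which is the second stop, and the button is out. Next I'll take the grip zone 43 mm ahead of the button, ease the head 8 mm off the plate, and lift.

Run:
```python
from h import *
a=np.array([-.028,.9996,0]); R=Rtool(a,1); G=np.array([.5400,-.0234,0])
arm.goto(G+[0,0,.09],R); arm.line_to(G+[0,0,.006],speed=.1)
eoat.close_gripper(40); arm.hold(.3)
print("w",monitor.current_gripper_width()*91,monitor.current_finger_force(),monitor.current_ft_force())
p=G+a*.008
arm.line_to(p+[0,0,.006],speed=.05); print(monitor.current_ft_force())
arm.line_to(p+[0,0,.03],speed=.06); print(monitor.current_ft_force(),monitor.current_wrist_torque())
arm.line_to(p+[0,0,.125],speed=.08); arm.hold(.5)
print(monitor.current_ft_force(),monitor.current_wrist_torque(),monitor.current_gripper_width()*91,monitor.current_finger_force(),monitor.current_tcp_pos(),monitor.current_time())
snap("w5"); cv2.imwrite("pics/s5.png",cv2.resize(capture("side")[100:300,150:410],(780,600),interpolation=cv2.INTER_CUBIC)[:,:,::-1])
```

```text
w 28.07562191198576 39.999337792396545 [ 0.29432252  0.8117304  -0.89400883]
[ 0.37137921  1.60015755 -0.28111054]
[ 0.67683833 -0.11106519 -4.26467136] [-0.03120999  0.11769342  0.06775798]
[-0.46062498  0.61842797 -3.29244209] [-0.040774   -0.00382881  0.01691399] 27.72891564598981 39.998629689216614 [ 0.53975581 -0.01541229  0.12496617] 19.1667
```

View pics/s5.png

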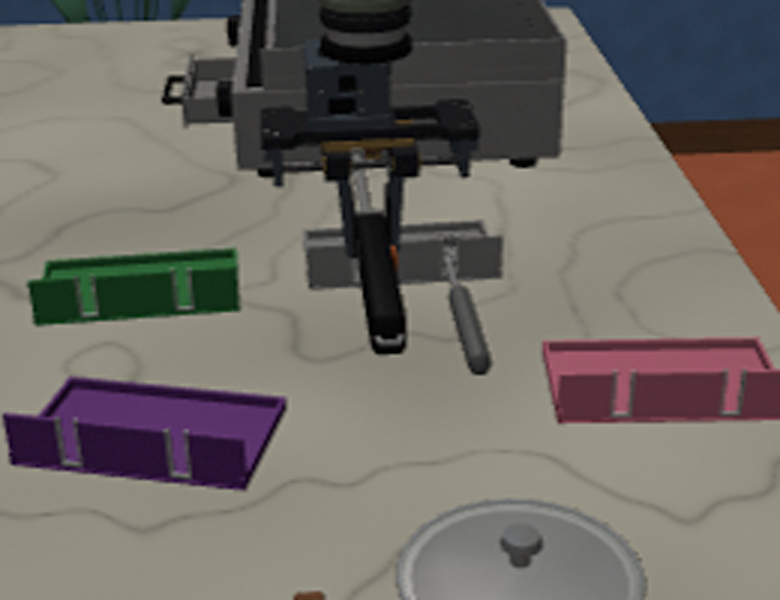

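View pics/w5.png

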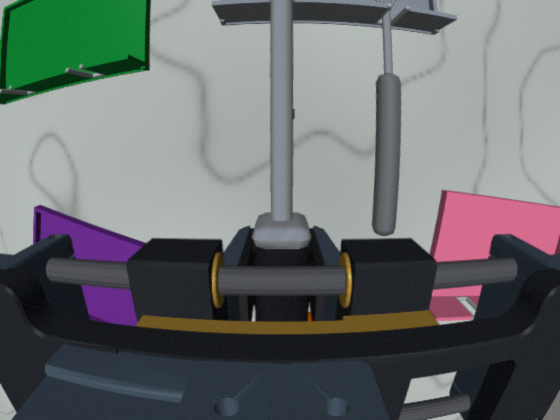

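The side view shows the brush lifted clear of the plate and about level (handle from about (370,220) to (388,345)), with the whisk and bowl untouched. w5 shows the long rod out and an orange edge of the button beside the pad. The wrist carries 3.3 N, which matches the brush's weight alone, with almost no moment. I'm handing it in.

Run:
```python
from h import *
print(arm.job_done())
```

```text
the job is handed in; nothing more can be done
None
```

I handed in the job with the brush drawn out to its second stop (about 111 mm measured), its button out again, and gripped by the plain zone ahead of the button, clear of the notch, about level and roughly 12 cm above the worktop; the hand-in call returned no verdict.

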